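# Set out the shaving tray to its drawn layout

## Robot

A 6-joint arm with a two-finger parallel gripper is mounted at the origin on the work surface. World frame = base frame: x ahead of the robot, y to its left, z up, the work surface at z = 0. Lengths are in mm, angles in rad, forces in N, time in s.
With the tool pointing down it reaches from about 350 to 725 mm from the base axis. Payload 4.3 kg.
Tool frame: the origin (TCP) lies midway between the tips of the shut fingers; the grasp point (between the pads) lies bot.grip_depth behind it (bot.grip_depth is the distance from the TCP to the grasp point, in mm); x points along the fingers, y is the direction in which the jaws open and shut, and the axes are right-handed (so a half turn about x gives the same grasp; the last joint's range is limited). The gripper opens to 85 mm and grips with 20 to 120 N. Pads are 22 mm wide; open, the fingers measure 114 mm over their backs; the gripper's body (76 mm by 85 mm) begins 54 mm behind the grasp point. The pads swing forward as they close: fully open they stand 13 mm farther back than shut.
Start: joints at [1.163, 0.377, 0.081, 1.274, 0, 1.46], TCP at [168.722, 549.727, 231.329] pointing down, gripper open.
Joint ranges: [-2.72, 2.72], [-0.84, 1.66], [-1.02, 1.22], [-1.77, 2.12], [-1.37, 1.28], [-3.14, 3.14]. Speed limits (rad/s): [2.57, 2.57, 3.14, 3.14, 3.14, 3.14].

## Interface

Orientations are given as a unit quaternion [x, y, z, w].
In Python, from cell import bot, capture gives the robot as it stands.
- The arm moves only by the shell command python3 -m creep 'ROWS' [FORCE]. ROWS is JSON, a list that holds one entry, the list of rows, each a list of 7 numbers: the turn, a rotation vector about the tool's x, y, z in degrees, then the shift along the tool's x, y, z in cm, then the gripper command: -1 is fully open, 1 is shut, values between are in proportion. A call has exactly 5 rows; each row is the pose to reach, as a shift and turn from the pose commanded when the call began, along the tool's axes at that moment; what a row does not reach only later rows make up. A row lasts 1/12 s, in which the tool goes at most 41.7 mm and 7.16 degrees, less where a joint would pass 70% of its speed; a pose out of reach is approached as far as the arm can. A call with a gripper value outside its range is refused whole. The fingers move at their own pace and stop on an object; FORCE is the grip in N (left out, the last holds). Time passes only in rows, so rows that repeat a pose let the fingers close, or fill a call up. It gives the time, the measured TCP pose, the force and the opening at its end, in the units of the state.
- bot.read_state(): the state, without advancing time (a new reading comes with each control period).
- capture(name): name is "scene" or "top" or "wrist"; returns a dict with "frame" (480x640x3 uint8, red, green, blue), "z_map" (480x640 float32, mm along the optical axis (not along the pixel's ray), 0 where there is no reading), "intrinsics" (3x3 intrinsics, pixels), "extrinsics" (4x4, takes a point from camera to world coordinates); the wrist camera has in their place "T_tool_cam" (4x4, takes a point from camera to tool coordinates, whose origin is the TCP and whose axes are the tool frame's). Camera axes: x right, y up, looking along -z (the intrinsics and any distortion apply to the point x, -y, -z); pixel columns grow to the right and rows downward; lengths in mm; the calibration is good to about 2 mm. A picture is of the moment at which its call begins: read the wrist's pose just before it.
- bot.hand_in(): hands the job in, once; it reports no verdict.
The state is a dict: "time_s": time; "joint_pos": joint angles; "dq": joint speeds; "effort": joint torques, N m; "ee_pos": TCP position; "tool_rot": TCP orientation; "ft_force": force on the tool from outside, world axes, zero at the start; "ft_torque": the same for the moment, N m; "opening": finger opening in mm.
Only numpy, scipy, OpenCV 4.12 (cv2) and the standard library are available. Lean on these libraries where they do the work, as an engineer would, in place of code of your own. Each camera call takes 0.05 s, during which the arm holds its last target. There are 200 camera calls.

## Task

Set out the shaving tray so that each piece stands inside the outline drawn for it: slide the steel bowl, without lifting or tipping it, into the large circle, set the flat tin lid up in the small circle, and lay the razor flat, rubber grips up, in the T-shaped outline with its head at the wide end. Leave the mug, the aftershave bottle and the shaving brush standing where they are.

Things in the scene. Friction and masses are not known exactly. Their poses are not given: they have to be found in the camera images.
- tray: Fixed light-wood tray on the white marble counter: flat floor 220 mm (its x) by 300 mm (its y), top of the floor 8 mm above the counter; a raised strip 12 mm wide, 20 mm high above the counter, runs along x outside the floor at each y end (y = +-150 to +-162 mm); the x edges have no rim. Origin: on the counter under the tray's centre; z up.
- bowl_mark: Large circle drawn in black line on the tray floor, inner radius 63 mm, line 4 mm wide; origin at its centre on the tray floor (8 mm above the counter). A drawing, with no thickness to speak of. It lies in one half of the tray, the small circle in the other; which half varies.
- tin_mark: Small circle drawn in black line on the tray floor, inner radius 38 mm, line 4 mm wide; origin at its centre on the tray floor.
- razor_mark: T-shaped outline drawn in a 4 mm black line on the tray floor along the tray's robot-side edge, the razor's shape grown by 8 mm all round; origin at the spot for the razor's centre, x axis from the handle end towards the head end (wide end), z up.
- razor_mark_head (a point): Point in the T outline, on the tray floor, over which the middle of the razor's head belongs, 45 mm along +x from the outline's origin.
- razor_mark_tail (a point): Point in the T outline, on the tray floor, over which the razor's tail point belongs, 50 mm along -x from the outline's origin.
- bowl_center (a point): Centre, half-way up, of the loose stainless-steel shaving bowl: straight-sided, open top, 110 mm across, 50 mm tall, wall 4 mm (inside 102 mm across), bottom 5 mm thick, about 0.45 kg, standing on the tray floor over parts of the drawing. Empty; closed fingers fit inside and can drag it by its wall. Point 25 mm above its underside; z up.
- tin_center (a point): Centre, half-way up, of the loose round flat aluminium tin: 62 mm across, 26 mm tall, about 100 g, solid, lying lid up on the counter to one side of the tray (darker disc on the lid, at its +z). Point 13 mm above its underside; z up.
- razor_center (a point): Centre of the loose razor, 7 mm above its underside: it lies flat on the counter on the other side of the tray from the tin, about 70 g, 14 mm thick throughout. Straight grey handle 16 mm wide from x = -55 to +35 mm, black head 42 mm wide (y) from x = +35 to +55 mm. x axis points along the handle towards the head, z up; dark rubber grips and the steel blades show on its +z face.
- razor_head (a point): Middle of the razor's head, 45 mm along the razor's +x from its centre.
- razor_tail (a point): Point on the razor's handle 5 mm from its tail end, 50 mm along -x from its centre.
- mug: White ceramic mug, 80 mm across, 95 mm tall, on the counter past the tray's left side; bystander; origin at the centre of its underside.
- aftershave: Green glass bottle with black cap, 60 mm across, 130 mm tall, on the counter past the tray's right side; bystander; origin at the centre of its underside.
- brush: Shaving brush standing on its white handle, 38 mm across, 100 mm tall, on the counter beyond the tray; bystander; origin at the centre of its underside.
Mind the look-alikes: they are no part of the job. Of the things that look like the part that bears tin_center, take the one that is farthest from the robot's base at the start.

How it is judged (in metres and radians):
At the end, for the whole second after the job is handed in: On the tray floor: bowl upright, centre within 10 mm of the large circle's centre; tin flat, lid up, within 9 mm of the small circle's centre; razor flat, rubber grips up, its head and tail points each within 12 mm (horizontally) of those of the T outline (horizontal distance between bowl_center and bowl_mark below 0.01 m and angle between bowl_center's own z axis and vertical below 0.08 rad and height (world z) of bowl_center below 0.038 m and horizontal distance between tin_center and tin_mark below 0.009 m and angle between tin_center's own z axis and vertical below 0.12 rad and height (world z) of tin_center below 0.026 m and horizontal distance between razor_head and razor_mark_head below 0.012 m and horizontal distance between razor_tail and razor_mark_tail below 0.012 m and angle between razor_center's own z axis and vertical below 0.15 rad and height (world z) of razor_center below 0.02 m); the robot touches nothing.
It fails at once if the bowl is lifted more than 12 mm off the tray floor (height (world z) of bowl_center above 0.045 m).
It fails at once if the bowl is tipped more than 17 degrees (angle between bowl_center's own z axis and vertical above 0.3 rad).
It fails at once if the mug is moved more than 25 mm or tipped over (distance of mug from where it was at the start of the episode above 0.025 m or angle between mug's own z axis and vertical above 0.5 rad).
It fails at once if the aftershave bottle is moved more than 25 mm or tipped over (distance of aftershave from where it was at the start of the episode above 0.025 m or angle between aftershave's own z axis and vertical above 0.5 rad).
It fails at once if the shaving brush is moved more than 25 mm or tipped over (distance of brush from where it was at the start of the episode above 0.025 m or angle between brush's own z axis and vertical above 0.5 rad).
It also fails if it takes over 72 s, if anything falls off the work surface, if the arm or the gripper's body presses on something with over 40 N, if the wrist force passes 120 N, or if a joint passes its speed limit or range.

## Working session

There is one attempt and no reset: what is moved stays moved. The work goes in short steps, Python scripts to look and compute and a shell command to move; the robot and the scene stay as the last step left them, time stands still between calls to the robot, and variables do not carry over. Pictures are saved under pics/ and viewed, about 8 in all and at most 12, crops included, and the job is handed in when it is done.

```bash
ls; mkdir -p pics; python3 - <<'E'
from cell import bot, capture
import cv2,numpy as np
np.set_printoptions(suppress=True,precision=3)
print(bot.read_state(),bot.grip_depth)
for n in("top","scene"):
    c=capture(n);cv2.imwrite(f"pics/{n}0.png",c["frame"][:,:,::-1]);np.savez(f"pics/{n}0.npz",**c)
    print(n,c["intrinsics"],c["extrinsics"],[k for k in c])
E
```

```text
pics
{'time_s': 0.0, 'joint_pos': array([ 1.163,  0.378,  0.08 ,  1.274, -0.   ,  1.46 ]), 'dq': array([-0.001,  0.002,  0.   ,  0.001, -0.001,  0.002]), 'effort': array([ -0.   , -46.361,  26.987,   0.021,  -0.   ,   0.   ]), 'ee_pos': array([168.459, 549.102, 230.341]), 'tool_rot': array([ 0.104,  0.699, -0.106,  0.699]), 'ft_force': array([-0.441,  0.301, -0.86 ]), 'ft_torque': array([ 0.041, -0.023, -0.044]), 'opening': 85.50518008414744} 18.700000000000003
top [[458.19    0.    313.605]
 [  0.    458.19  238.777]
 [  0.      0.      1.   ]] [[   0.021    0.998   -0.055  451.009]
 [  -1.       0.023    0.021   -2.464]
 [   0.022    0.055    0.998 1020.542]
 [   0.       0.       0.       1.   ]] ['frame', 'z_map', 'intrinsics', 'extrinsics']
scene [[540.031   0.    313.914]
 [  0.    540.031 250.872]
 [  0.      0.      1.   ]] [[ -0.691  -0.604   0.396 960.792]
 [  0.723  -0.574   0.386 421.588]
 [ -0.006   0.553   0.833 947.951]
 [  0.      0.      0.      1.   ]] ['frame', 'z_map', 'intrinsics', 'extrinsics']
```

View pics/top0.png

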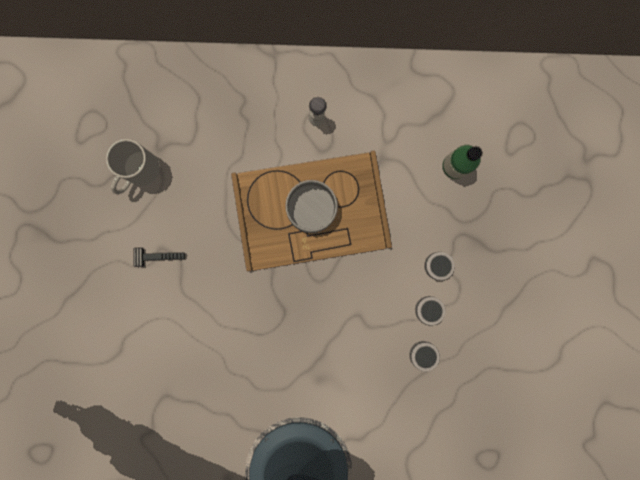

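View pics/scene0.png

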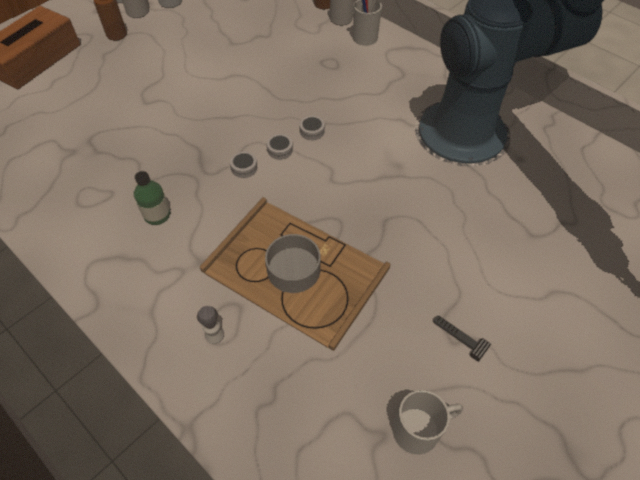

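Candidates for the tin: discs at (440,266), (430,311), (425,356) in the top view. I'll compute their base distances and check in an enlarged crop.

```bash
cat > h.py <<'E'
import numpy as np,cv2
from cell import bot,capture
from scipy.spatial.transform import Rotation as R
np.set_printoptions(suppress=True,precision=1)
def pix2w(c,uv,z,E=None):
    K=c["intrinsics"];E=c["extrinsics"] if E is None else E
    uv=np.atleast_2d(uv).astype(float)
    d=np.c_[(uv[:,0]-K[0,2])/K[0,0],-(uv[:,1]-K[1,2])/K[1,1],-np.ones(len(uv))]@E[:3,:3].T
    o=E[:3,3]; return o+d*((z-o[2])/d[:,2])[:,None]
def pose(s=None):
    s=s or bot.read_state();T=np.eye(4);T[:3,:3]=R.from_quat(s["tool_rot"]).as_matrix();T[:3,3]=s["ee_pos"];return T
def wrist():
    T=pose();c=capture("wrist");return c,T@c["T_tool_cam"]
def to(p,yaw=None,T=None):
    """rows shift (cm, tool axes) to TCP p; turn to pointing down with jaw axis (y) at yaw deg, rotvec tool deg"""
    T=pose() if T is None else T;sh=T[:3,:3].T@(np.array(p)-T[:3,3])/10
    r=None
    if yaw is not None:
        rs=[]
        for k in (0,180):
            a=np.radians(yaw+k);x=np.array([0,0,-1.]);y=np.array([np.cos(a),np.sin(a),0]);M=np.c_[x,y,np.cross(x,y)]
            rs.append(R.from_matrix(T[:3,:3].T@M).as_rotvec(degrees=True))
        r=min(rs,key=np.linalg.norm)
    print("turn",r,"shift cm",sh.round(2)); return r,sh
E
python3 - <<'E'
from h import *
c=np.load("pics/top0.npz")
p=pix2w(c,[[440,266],[430,311],[425,356]],26);print(p,np.hypot(p[:,0],p[:,1]))
f=c["frame"][:,:,::-1]
cr=f[145:280,225:395];cv2.imwrite("pics/tray.png",cv2.resize(cr,None,fx=4.5,fy=4.5,interpolation=cv2.INTER_CUBIC)[:600])
a=cv2.resize(f[235:285,120:200],None,fx=5,fy=5,interpolation=cv2.INTER_CUBIC)
b=cv2.resize(f[245:325,400:480],None,fx=5,fy=5,interpolation=cv2.INTER_CUBIC)
o=np.zeros((400,800,3),np.uint8);o[:250,:400]=a;o[:,400:]=b
cv2.imwrite("pics/parts.png",o)
E
```

```text
[[ 452.9 -300.    26. ]
 [ 355.  -278.8   26. ]
 [ 258.5 -268.7   26. ]] [543.3 451.5 372.9]
```

View pics/tray.png

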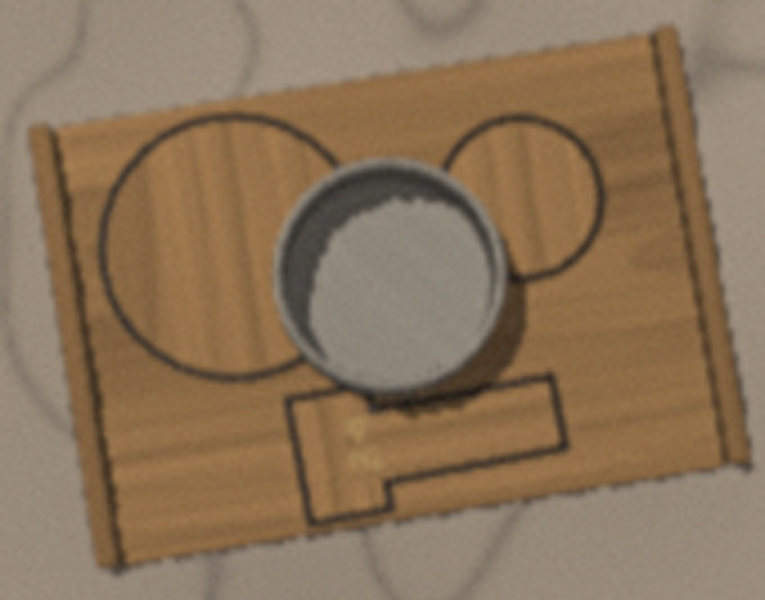

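View pics/parts.png

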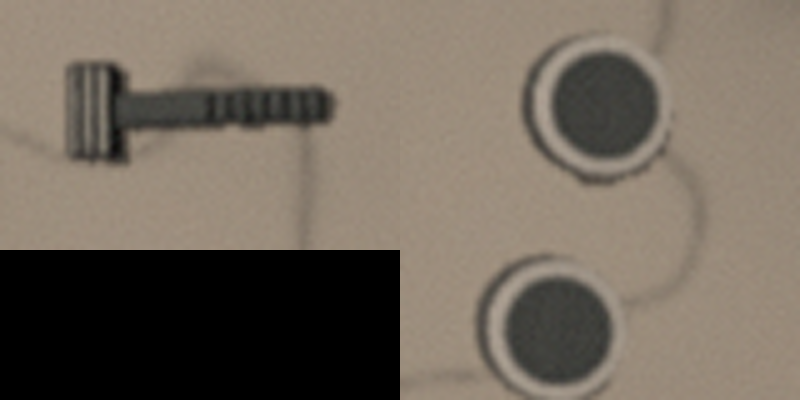

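The top tin at (440,266) is the farthest (543 mm vs 452 and 373), so that's the one. In the tray crop, the large circle is centred at about (233,247), the small one at (522,198) and the bowl rim at (390,274). The T runs from (299,462) at the wide end to (560,412). In the parts crop, the razor runs from (67,111) at the head to (324,105) at the tail, grips up, and the tin lid is at (604,104).

```bash
python3 - <<'E'
from h import *
c=np.load("pics/top0.npz")
t=lambda x,y:((x+.5)/4.5-.5+225,(y+.5)/4.5-.5+145)
q=lambda x,y:((x+.5)/5-.5+120,(y+.5)/5-.5+235)
D={}
D["bm"]=pix2w(c,t(233,247.5),8)[0];D["tm"]=pix2w(c,t(522,198),8)[0]
D["he"]=pix2w(c,t(299.5,462),8)[0];D["te"]=pix2w(c,t(560.5,412),8)[0]
D["bowl"]=pix2w(c,t(390,274.5),58)[0]
D["rh"]=pix2w(c,q(67,111),14)[0];D["rt"]=pix2w(c,q(324,105),14)[0]
D["tin"]=pix2w(c,((604+.5-400)/5-.5+400,(104+.5)/5-.5+245),26)[0]
for k in D:print(k,D[k])
for a,b in(("he","te"),("rh","rt")):
    v=D[a]-D[b];print((D[a]+D[b])/2,np.linalg.norm(v),np.degrees(np.arctan2(v[1],v[0])))
print("tool axes",pose()[:3,:3])
b=D["bowl"];to([b[0],b[1],150],90)
m=D["bm"]-b;print("bowl move",m)
w=capture("wrist");print(w["T_tool_cam"])
E
```

```text
bm [592.3  61.    8. ]
tm [620.5 -81.4   8. ]
he [487.1  25.6   8. ]
te [ 514.7 -102.3    8. ]
bowl [574.4 -16.1  58. ]
rh [458.5 368.9  14. ]
rt [463.6 257.8  14. ]
tin [ 454.2 -300.9   26. ]
[500.9 -38.3   8. ] 130.84786409605343 102.13909727516213
[461.1 313.4  14. ] 111.22763614711961 92.59872263607106
tool axes [[-0.   0.3  1. ]
 [-0.   1.  -0.3]
 [-1.  -0.  -0. ]]
turn [-17.1  -0.    0.1] shift cm [  8.1 -42.1  55.4]
bowl move [ 17.9  77.  -50. ]
[[  -0.     0.3   -1.  -143.8]
 [   1.     0.     0.    -0.3]
 [   0.    -1.    -0.3  -77. ]
 [   0.     0.     0.     1. ]]
```

```bash
python3 -m creep '[[[-7,0,0,0,-2.4,3.2,-1],[-14,0,0,0,-4.8,6.4,-1],[-17.1,0,0,0,-7.2,9.6,-1],[-17.1,0,0,0,-9.6,12.8,-1],[-17.1,0,0,0,-12,16,-1]]]'; python3 - <<'E'
from h import *
print(pose());to([574,-16,180],90)
E
```

```text
time_s: 0.57
ee_pos: [286.9, 386.3, 231.0]
tool_rot: [-0.001, 0.707, 0.0, 0.707]
ft_force: [1.2, 0.5, 0.4]
opening: 85.2
[[ -0.   -0.    1.  286.9]
 [ -0.    1.    0.  386.3]
 [ -1.   -0.   -0.  231. ]
 [  0.    0.    0.    1. ]]
turn [ 0.1 -0.   0. ] shift cm [  5.1 -40.3  28.6]
```

```bash
for i in 1; do python3 -m creep '[[[0,0,0,0,-3.3,2.4,-0.17],[0,0,0,0,-6.6,4.8,-0.17],[0,0,0,0.5,-9.9,7.2,-0.17],[0,0,0,0.5,-13.2,9.6,-0.17],[0,0,0,1,-16.5,12,-0.17]]]'; python3 -m creep '[[[0,0,0,0,-3.3,2.4,-0.17],[0,0,0,0,-6.6,4.8,-0.17],[0,0,0,0.5,-9.9,7.2,-0.17],[0,0,0,0.5,-13.2,9.6,-0.17],[0,0,0,1,-16.5,11.5,-0.17]]]'; python3 -m creep '[[[0,0,0,0,-3.3,2,-0.17],[0,0,0,0,-6.6,4,-0.17],[0,0,0,0,-6.6,4,-0.17],[0,0,0,0,-6.6,4,-0.17],[0,0,0,0,-6.6,4,-0.17]]]'; done;  python3 - <<'E'
from h import *
w,E=wrist();np.savez("pics/w1.npz",**w,E=E);cv2.imwrite("pics/w1.png",w["frame"][:,:,::-1])
print(pose());to([574,-16,120],90)
E
```

```text
time_s: 0.98
ee_pos: [407.5, 221.5, 221.7]
tool_rot: [-0.0, 0.707, 0.0, 0.707]
ft_force: [1.8, -0.2, 0.8]
opening: 50.0
time_s: 1.4
ee_pos: [523.4, 56.2, 211.6]
tool_rot: [0.0, 0.707, 0.0, 0.708]
ft_force: [1.0, 0.6, 1.3]
opening: 49.9
time_s: 1.82
ee_pos: [561.1, -7.5, 210.8]
tool_rot: [0.0, 0.708, 0.0, 0.707]
ft_force: [-0.4, -0.1, 0.2]
opening: 50.0
[[ -0.   -0.    1.  560.9]
 [  0.    1.    0.   -6.9]
 [ -1.    0.   -0.  211. ]
 [  0.    0.    0.    1. ]]
turn [ 0.1 -0.1 -0. ] shift cm [ 9.1 -0.9  1.3]
```

View pics/w1.png

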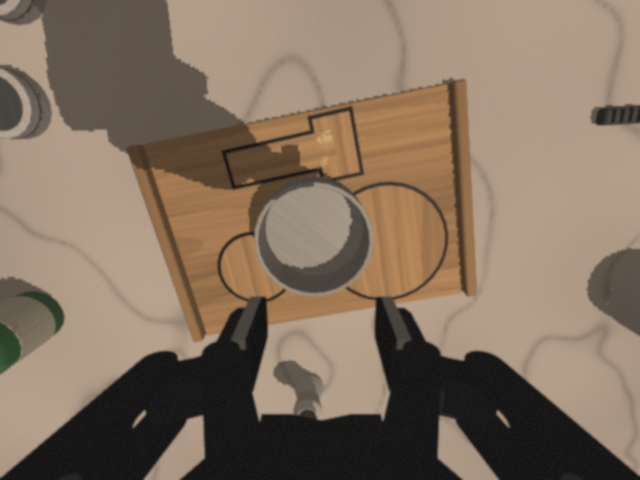

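The wrist view shows the bowl rim at (314,236.5), the large circle at (388,240), the small circle at (254,267) and the T ends at (356,140) and (228,170). I'll compare these with the top camera's values.

```bash
python3 - <<'E'
from h import *
w=np.load("pics/w1.npz");E=w["E"]
print("bowl",pix2w(w,[314,236.5],58,E));print("bm,tm,he,te",pix2w(w,[[388,240.5],[254,267],[356.5,140],[227.5,169.5]],8,E))
E
```

```text
bowl [[570.1 -14.1  58. ]]
bm,tm,he,te [[ 589.2   64.4    8. ]
 [ 619.5  -81.4    8. ]
 [ 486.    27.3    8. ]
 [ 514.3 -101.7    8. ]]
```

```bash
python3 -m creep '[[[0,0,0,3,-0.8,1.1,-0.17],[0,0,0,6,-0.8,1.1,-0.17],[0,0,0,9,-0.8,1.1,-0.17],[0,0,0,12,-0.8,1.1,-0.17],[0,0,0,14,-0.8,1.1,-0.17]]]'; python3 -m creep '[[[0,0,0,1,0,0,-0.17],[0,0,0,2,0,0,-0.17],[0,0,0,3.5,0,0,-0.17],[0,0,0,5,0,0,-0.17],[0,0,0,5.2,0,0,-0.17]]]'; python3 -m creep '[[[0,0,0,0,0,0,-0.3],[0,0,0,0,0,0,-0.4],[0,0,0,0,0,0,-0.45],[0,0,0,0,0,0,-0.5],[0,0,0,0,0,0,-0.5]]]'
```

```text
time_s: 2.28
ee_pos: [570.3, -13.7, 68.8]
tool_rot: [-0.001, 0.708, 0.001, 0.706]
ft_force: [-0.4, 0.1, -0.1]
opening: 50.0
time_s: 2.7
ee_pos: [571.7, -14.9, 18.1]
tool_rot: [-0.0, 0.708, 0.001, 0.707]
ft_force: [0.2, -0.7, 0.4]
opening: 49.8
time_s: 3.12
ee_pos: [573.6, -15.8, 20.3]
tool_rot: [-0.0, 0.706, 0.0, 0.708]
ft_force: [0.4, -0.2, 0.3]
opening: 64.2
```

```bash
python3 -m creep '[[[0,0,0,0,0,0,-0.53],[0,0,0,0,0,0,-0.56],[0,0,0,0,0,0,-0.6],[0,0,0,0,0,0,-0.63],[0,0,0,0,0,0,-0.63]]]' 20; python3 -m creep '[[[0,0,0,0,0.4,0.1,-0.63],[0,0,0,0,0.9,0.2,-0.63],[0,0,0,0,1.4,0.3,-0.63],[0,0,0,0,1.8,0.4,-0.63],[0,0,0,0,2.2,0.5,-0.63]]]'
```

```text
time_s: 3.53
ee_pos: [572.8, -15.3, 19.2]
tool_rot: [0.0, 0.707, 0.001, 0.707]
ft_force: [1.8, 1.9, -0.5]
opening: 69.5
time_s: 3.95
ee_pos: [577.7, 6.4, 19.2]
tool_rot: [-0.001, 0.707, -0.0, 0.707]
ft_force: [0.6, -2.6, -0.3]
opening: 69.7
```

```bash
python3 -m creep '[[[0,0,0,0,0.6,0.15,-0.63],[0,0,0,0,1.2,0.3,-0.63],[0,0,0,0,1.8,0.45,-0.63],[0,0,0,0,2.4,0.6,-0.63],[0,0,0,0,3,0.7,-0.63]]]'; python3 -m creep '[[[0,0,0,0,0.6,0.15,-0.63],[0,0,0,0,1.2,0.3,-0.63],[0,0,0,0,1.8,0.45,-0.63],[0,0,0,0,2.4,0.6,-0.63],[0,0,0,0,2.7,0.7,-0.63]]]';python3 -m creep '[[[0,0,0,0,0,0,-0.5],[0,0,0,0,0,0,-0.3],[0,0,0,0,0,0,-0.17],[0,0,0,0,0,0,-0.17],[0,0,0,-4,0,0,-0.17]]]'; python3 -m creep '[[[0,0,0,-4,0,0,-0.17],[0,0,0,-8,0,-1,-0.17],[0,0,0,-12,0,-3,-0.17],[0,0,0,-15,0,-5,-0.17],[0,0,0,-15,0,-5,-0.17]]]'; python3 - <<'E'
from h import *
w,E=wrist();np.savez("pics/w2.npz",**w,E=E);cv2.imwrite("pics/w2.png",w["frame"][:,:,::-1])
E
```

```text
time_s: 4.37
ee_pos: [584.8, 37.0, 19.2]
tool_rot: [-0.0, 0.707, 0.0, 0.707]
ft_force: [-0.7, -3.5, -1.5]
opening: 69.5
time_s: 4.78
ee_pos: [591.7, 64.4, 19.2]
tool_rot: [-0.0, 0.707, 0.001, 0.707]
ft_force: [-0.7, -2.6, -1.1]
opening: 69.2
time_s: 5.2
ee_pos: [585.4, 63.2, 52.4]
tool_rot: [0.0, 0.712, 0.0, 0.702]
ft_force: [-0.4, -0.4, -0.9]
opening: 49.7
time_s: 5.62
ee_pos: [542.5, 63.4, 217.1]
tool_rot: [-0.0, 0.704, 0.0, 0.711]
ft_force: [0.5, 0.8, 0.2]
opening: 49.8
```

View pics/w2.png

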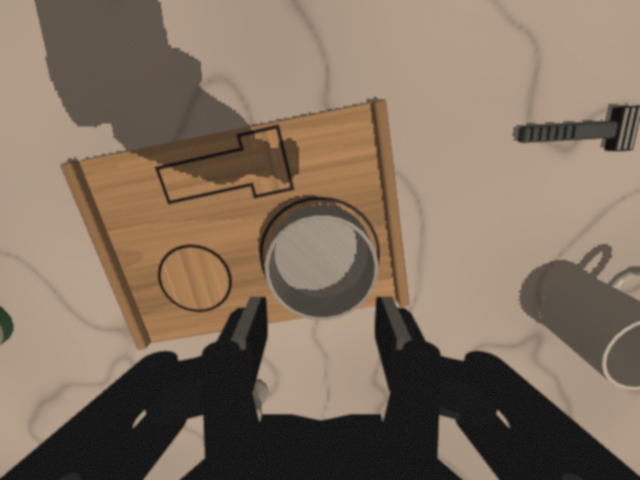

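```bash
python3 - <<'E'
from h import *
w=np.load("pics/w2.npz");E=w["E"]
print("bowl",pix2w(w,[321.5,260.5],58,E));print("bm,tm,he,te,topofcircle",pix2w(w,[[319,257],[195,278],[285.5,157],[162.5,185.5],[319,199]],8,E))
print("razor h,t",pix2w(w,[[638,128],[516,134]],14,E))
c=capture("top");f=c["frame"][:,:,::-1];np.savez("pics/top1.npz",**c)
cv2.imwrite("pics/top1.png",cv2.resize(f[145:280,225:395],None,fx=4.5,fy=4.5,interpolation=cv2.INTER_CUBIC)[:600])
to([461,313,150],0)
E
```

```text
bowl [[579.3  63.7  58. ]]
bm,tm,he,te,topofcircle [[ 594.2   61.1    8. ]
 [ 619.5  -79.9    8. ]
 [ 486.3   27.4    8. ]
 [ 515.  -101.3    8. ]
 [ 529.1   61.2    8. ]]
razor h,t [[458.7 371.1  14. ]
 [464.2 253.6  14. ]]
turn [-90.    0.2   0.2] shift cm [ 6.1 25.  -8.2]
```

View pics/top1.png

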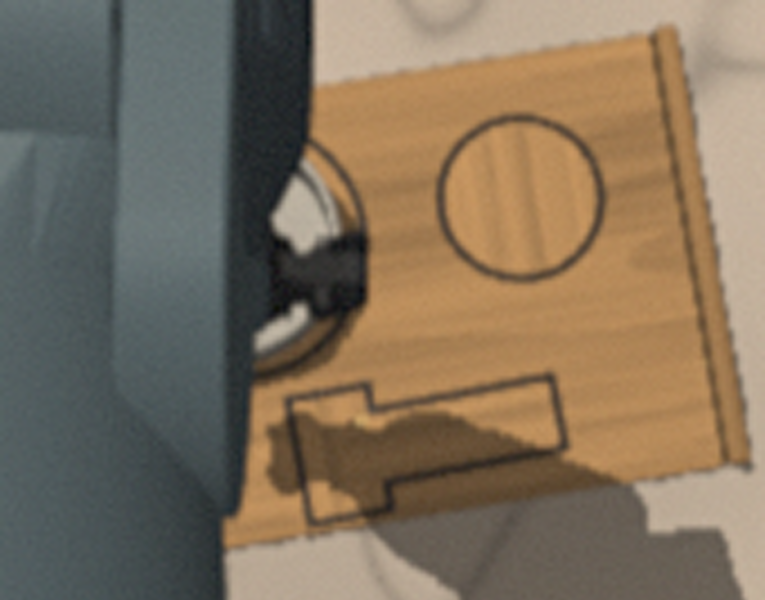

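```bash
cat >> h.py <<'E'
def cloud(c,E=None):
    K=c["intrinsics"];E=c["extrinsics"] if E is None else E
    Z=c["z_map"].astype(float);v,u=np.nonzero(Z>0);z=Z[v,u]
    P=np.c_[(u-K[0,2])/K[0,0]*z,-(v-K[1,2])/K[1,1]*z,-z]
    return P@E[:3,:3].T+E[:3,3]
def rim(P,c,zr,rr):
    from scipy.optimize import least_squares
    d=np.hypot(P[:,0]-c[0],P[:,1]-c[1]);Q=P[(d<rr+20)&(P[:,2]>zr[0])&(P[:,2]<zr[1])]
    f=least_squares(lambda p:np.hypot(Q[:,0]-p[0],Q[:,1]-p[1])-p[2],[*c,rr],loss="soft_l1",f_scale=2)
    return len(Q),Q[:,2].mean(),f.x
E
python3 - <<'E'
from h import *
w=np.load("pics/w1.npz");print(rim(cloud(w,w["E"]),(571,-15),(52,64),53))
w=np.load("pics/w2.npz");print(rim(cloud(w,w["E"]),(580,63),(50,66),53))
for n,q in(("top0",(573,-15)),("top1",(585,63))):
    c=np.load(f"pics/{n}.npz");print(rim(cloud(c),q,(52,64),53))
E
```

```text
(1956, np.float64(58.05533655907396), array([574.5, -15. ,  52.3]))
(1992, np.float64(57.34072830875312), array([588. ,  63. ,  52.4]))
(322, np.float64(57.41216089995036), array([575.5, -15.2,  52.6]))
(67, np.float64(57.13827100097453), array([589.2,  62.6,  52.6]))
```

```bash
python3 - <<'E'
from h import *
s=bot.read_state();print(s["joint_pos"].round(2),s["ee_pos"]);to([460.8,317,150],2.6)
E
```

```text
[-0.   0.3 -0.1  1.2  0.  -0. ] [542.7  63.2 211.4]
turn [87.4  0.2 -0.2] shift cm [ 6.1 25.4 -8.2]
```

```bash
python3 -m creep '[[[7,0,0,0,3,-1,-0.17],[14,0,0,0,6,-2,0],[21,0,0,0,9,-3,0.1],[28,0,0,0,12,-4,0.1],[35,0,0,0,15,-5,0.1]]]';  python3 -m creep '[[[7,0,0,0,0,0,0.1],[14,0,0,0,0,0,0.1],[21,0,0,0,0,0,0.1],[28,0,0,0,0,0,0.1],[35,0,0,0,0,0,0.1]]]'; python3 -m creep '[[[7,0,0,0,0,0,0.1],[14,0,0,0,0,0,0.1],[17.4,0,0,0,0,0,0.1],[17.4,0,0,0,0,0,0.1],[17.4,0,0,0,0,0,0.1]]]'; python3 - <<'E'
from h import *
c=capture("top");np.savez("pics/top2.npz",**c);print(rim(cloud(c),(589,63),(52,64),53));print(pose());to([460.8,317,60],2.6)
E
```

```text
time_s: 6.13
ee_pos: [490.5, 214.2, 207.0]
tool_rot: [0.214, 0.675, -0.215, 0.673]
ft_force: [1.1, -0.2, 0.3]
opening: 38.5
time_s: 6.55
ee_pos: [491.0, 213.2, 206.9]
tool_rot: [0.406, 0.579, -0.408, 0.577]
ft_force: [-0.2, 0.2, 0.3]
opening: 38.3
time_s: 6.97
ee_pos: [491.1, 213.0, 207.5]
tool_rot: [0.487, 0.512, -0.489, 0.511]
ft_force: [-0.1, -0.3, 1.1]
opening: 38.2
(318, np.float64(57.31602902839256), array([589.2,  62.6,  52.6]))
[[ -0.    1.    0.  491.2]
 [ -0.    0.   -1.  213.1]
 [ -1.   -0.    0.  207.9]
 [  0.    0.    0.    1. ]]
turn [0.1 0.  0.1] shift cm [ 14.8  -2.5 -10.5]
```

```bash
python3 -m creep '[[[0,0,0,2,-0.8,-3.5,0.1],[0,0,0,4,-1.6,-7,0.1],[0,0,0,6,-2.5,-10.5,0.1],[0,0,0,9,-2.5,-10.5,0.1],[0,0,0,12,-2.5,-10.5,0.1]]]'; python3 -m creep '[[[0,0,0,0.5,0,0,0.1],[0,0,0,0.5,0,0,0.1],[0,0,0,0.5,0,0,0.1],[0,0,0,0.5,0,0,0.1],[0,0,0,0.5,0,0,0.1]]]'; python3 - <<'E'
from h import *
w,E=wrist();np.savez("pics/w3.npz",**w,E=E)
P=cloud(w,E);Q=P[(abs(P[:,0]-461)<40)&(abs(P[:,1]-313)<75)&(P[:,2]>8)&(P[:,2]<20)]
for a in range(250,385,8):
    q=Q[(Q[:,1]>=a)&(Q[:,1]<a+8)]
    if len(q)>3:print(a,len(q),np.percentile(q[:,0],[2,50,98]),q[:,2].mean())
to([460.8,317,4.5],2.6)
E
```

```text
time_s: 7.43
ee_pos: [461.6, 319.3, 88.3]
tool_rot: [0.488, 0.512, -0.486, 0.513]
ft_force: [0.7, -0.5, 0.2]
opening: 38.5
time_s: 7.85
ee_pos: [463.6, 317.4, 86.4]
tool_rot: [0.49, 0.511, -0.487, 0.512]
ft_force: [0.3, -1.2, -0.3]
opening: 38.4
258 100 [456.2 463.6 471.5] 14.785439352468092
266 213 [456.  463.4 471.3] 15.057647037101487
274 224 [455.8 463.7 470.9] 15.111137369970749
282 224 [455.5 462.8 470.5] 15.19252033073839
290 242 [454.6 462.3 470.1] 15.067783020311744
298 245 [454.4 462.1 469.7] 15.03409823922946
306 251 [454.1 461.7 469.3] 15.111317686311477
314 265 [453.1 460.8 468.9] 14.88475302158582
322 272 [452.9 461.  468.5] 14.868940325004239
330 276 [452.7 460.2 468.1] 14.883053069614627
338 289 [452.4 459.9 467.7] 14.87131791230456
346 471 [439.3 457.7 477.5] 14.786546443553954
354 821 [439.1 459.1 479.2] 15.575839464237806
362 847 [438.6 458.7 478.6] 15.255633935327527
370 104 [452.1 467.6 478.2] 12.52467231280023
turn [ 0.  -0.1 -0.2] shift cm [ 8.2 -0.3  0. ]
```

```bash
python3 -m creep '[[[0,0,0,2,-0.2,0,0.1],[0,0,0,4,-0.2,0,0.1],[0,0,0,6,-0.2,0,0.1],[0,0,0,8.1,-0.2,0,0.1],[0,0,0,8.1,-0.2,0,0.1]]]'; python3 -m creep '[[[0,0,0,0,0,0,0.1],[0,0,0,0,0,0,0.5],[0,0,0,0,0,0,0.9],[0,0,0,0,0,0,0.9],[0,0,0,0,0,0,0.9]]]' 40; python3 -m creep '[[[0,0,0,0,0,0,0.9],[0,0,0,-2,0,0,0.9],[0,0,0,-4,0,0,0.9],[0,0,0,-6,0,0,0.9],[0,0,0,-8,0,0,0.9]]]'; python3 - <<'E'
from h import *
w=np.load("pics/w3.npz");P=cloud(w,w["E"]);Q=P[(abs(P[:,0]-461)<40)&(abs(P[:,1]-313)<75)&(P[:,2]>11)&(P[:,2]<20)]
print("razor y ext",np.percentile(Q[:,1],[.5,1,98,99,99.7]))
T=pose();print(T)
r,s=to([500.6,-33,100],12.5)
E
```

```text
time_s: 8.32
ee_pos: [457.8, 315.5, 0.8]
tool_rot: [0.487, 0.512, -0.49, 0.511]
ft_force: [0.4, -1.0, -0.1]
opening: 38.3
time_s: 8.73
ee_pos: [461.5, 317.7, 5.4]
tool_rot: [0.49, 0.511, -0.487, 0.512]
ft_force: [0.7, -0.9, 7.1]
opening: 14.7
time_s: 9.15
ee_pos: [459.8, 316.9, 84.7]
tool_rot: [0.489, 0.511, -0.488, 0.511]
ft_force: [-0.3, 0.3, -0.8]
opening: 14.4
razor y ext [262.8 264.  369.7 370.3 370.8]
[[  0.    1.    0.  459.8]
 [  0.    0.   -1.  316.9]
 [ -1.    0.   -0.   84.7]
 [  0.    0.    0.    1. ]]
turn [-9.9 -0.  -0. ] shift cm [-1.5  2.5 35.1]
```

```bash
python3 -m creep '[[[0,0,0,-1,0.2,3.5,0.9],[-3,0,0,-1.5,0.5,7,0.9],[-6,0,0,-1.5,0.8,10.5,0.9],[-9,0,0,-1.5,1.1,14,0.9],[-9.9,0,0,-1.5,1.4,17.5,0.9]]]'; python3 - <<'E'
from h import *
print(bot.read_state()["opening"])
to([500.4,-35.8,100],12.4)
E
```

```text
time_s: 9.57
ee_pos: [482.2, 141.4, 99.2]
tool_rot: [0.442, 0.552, -0.441, 0.553]
ft_force: [-0.5, -0.3, -0.7]
opening: 14.6
14.579183332955754
turn [ 0.3  0.  -0.1] shift cm [-0.1 -2.1 17.7]
```

```bash
python3 -m creep '[[[0,0,0,0,-0.5,4,0.9],[0,0,0,0,-1,8,0.9],[0,0,0,0,-1.5,12,0.9],[0,0,0,0,-2,16,0.9],[0,0,0,0,-2.1,17.7,0.9]]]'; python3 -m creep '[[[0,0,0,0,0,0,0.9],[0,0,0,0,0,0,0.9],[0,0,0,0,0,0,0.9],[0,0,0,0,0,0,0.9],[0,0,0,0,0,0,0.9]]]';python3 - <<'E'
from h import *
w,E=wrist();P=cloud(w,E);T=pose();print(T)
cv2.imwrite("pics/w4.png",w["frame"][:,:,::-1]);np.savez("pics/w4.npz",**w,E=E)
to([500.4,-35.8,14],12.4)
E
```

```text
time_s: 9.98
ee_pos: [500.4, -39.2, 99.2]
tool_rot: [0.443, 0.55, -0.444, 0.552]
ft_force: [1.6, -0.9, -0.9]
opening: 14.9
time_s: 10.4
ee_pos: [499.5, -33.3, 98.3]
tool_rot: [0.442, 0.552, -0.442, 0.552]
ft_force: [0.1, 0.9, -0.6]
opening: 14.3
[[ -0.    1.    0.2 499.5]
 [  0.    0.2  -1.  -33.4]
 [ -1.   -0.   -0.   98.3]
 [  0.    0.    0.    1. ]]
turn [ 0.3 -0.   0. ] shift cm [8.4 0.  0.2]
```

View pics/w4.png

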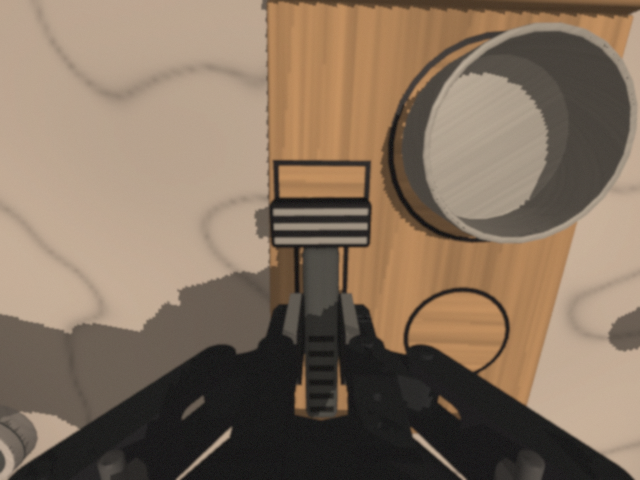

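```bash
python3 - <<'E'
from h import *
w=np.load("pics/w4.npz");E=w["E"]
P=cloud(w,E);Q=P[(P[:,2]>90)&(P[:,2]<112)&(abs(P[:,0]-490)<40)&(P[:,1]>-20)&(P[:,1]<40)]
u=np.array([np.cos(np.radians(102.4)),np.sin(np.radians(102.4))]);n=np.array([-u[1],u[0]])
d=Q[:,:2]-pose()[:2,3];print("head rel along/lat",np.percentile(d@u,[1,50,99]),np.percentile(d@n,[1,50,99]),Q[:,2].mean())
h=pix2w(w,[[272,200],[370,200]],107,E);print("head front",h,h.mean(0))
m=pix2w(w,[[274,161],[371,161]],8,E);print("T end",m,m.mean(0))
E
```

```text
head rel along/lat [14.4 41.3 53. ] [-20.3  -0.3  19.9] 107.60219858895486
head front [[469.4  14.6 107. ]
 [508.   23.2 107. ]] [488.7  18.9 107. ]
T end [[455.7  20.6   8. ]
 [519.6  34.9   8. ]] [487.7  27.8   8. ]
```

```bash
python3 -m creep '[[[0,0,0,2.5,0,0.2,0.9],[0,0,0,5,0,0.2,0.9],[0,0,0,6.5,0,0.2,0.9],[0,0,0,7.4,0,0.2,0.9],[0,0,0,7.4,0,0.2,0.9]]]'; python3 -m creep '[[[0,0,0,0.3,0,0,0.9],[0,0,0,0.6,0,0,0.9],[0,0,0,0.9,0,0,0.9],[0,0,0,1,0,0,0.9],[0,0,0,1,0,0,0.9]]]'; python3 -m creep '[[[0,0,0,0,0,0,0.6],[0,0,0,0,0,0,0.4],[0,0,0,0,0,0,0.2],[0,0,0,-0.5,0,0,0.1],[0,0,0,-4,0,0,0.1]]]';python3 -m creep '[[[0,0,0,-4,0,0,0.1],[0,0,0,-8,0,0,0.1],[0,0,0,-12,0,0,0.1],[0,0,0,-15,0,0,-0.5],[0,0,0,-15,0,0,-1]]]'; python3 - <<'E'
from h import *
w,E=wrist();P=cloud(w,E);np.savez("pics/w5.npz",**w,E=E)
Q=P[(P[:,2]>17)&(P[:,2]<28)&(abs(P[:,0]-500)<40)&(abs(P[:,1]+37)<80)]
u=np.array([np.cos(np.radians(102.4)),np.sin(np.radians(102.4))]);n=np.array([-u[1],u[0]])
d=Q[:,:2]-[501,-37];a=d@u;l=d@n;print(len(Q),np.percentile(a,[1,99]))
for lo in range(-60,60,12):
  k=(a>=lo)&(a<lo+12)
  if k.sum()>5:print(lo,k.sum(),np.percentile(l[k],[2,50,98]),Q[k,2].mean())
print(bot.read_state()["joint_pos"]);print(pose());to([454.5,-300.5,100],None)
c=np.load("pics/top2.npz");print("tin",rim(cloud(c),(454,-300),(20,32),31))
P=cloud(c);q=P[(np.hypot(P[:,0]-454,P[:,1]+300)<45)&(P[:,2]>18)];print(len(q),np.percentile(q,[1,50,99],axis=0))
E
```

```text
time_s: 10.87
ee_pos: [498.3, -35.6, 22.4]
tool_rot: [0.441, 0.553, -0.443, 0.551]
ft_force: [-0.0, 0.8, -0.4]
opening: 14.7
time_s: 11.28
ee_pos: [500.4, -36.7, 14.5]
tool_rot: [0.443, 0.551, -0.442, 0.552]
ft_force: [1.1, -0.6, 0.0]
opening: 14.3
time_s: 11.7
ee_pos: [495.5, -35.8, 50.4]
tool_rot: [0.441, 0.555, -0.444, 0.548]
ft_force: [-0.5, 0.4, -0.3]
opening: 38.6
time_s: 12.12
ee_pos: [504.3, -37.4, 211.9]
tool_rot: [0.444, 0.548, -0.44, 0.556]
ft_force: [0.3, -0.6, -0.1]
opening: 61.3
2214 [-54.1  52.8]
-60 100 [-7.3  0.1  7.6] 23.067505643509726
-48 163 [-7.2  0.1  7.5] 23.137178735622328
-36 161 [-7.2  0.   7.3] 23.200493244983722
-24 168 [-7.2  0.   7.2] 23.143582526232976
-12 186 [-7.2  0.5  8.1] 22.990665742194345
0 184 [-7.1 -0.1  8. ] 22.842996394676337
12 196 [-7.1  0.4  7.9] 22.979634875842358
24 273 [-17.8   0.8  19.3] 22.80084181353306
36 514 [-19.5   0.7  21. ] 23.49220601262067
48 259 [-19.3  -0.2  20. ] 23.244968335549693
[-0.2  0.2 -0.2  1.2  0.   1.2]
[[  0.    1.    0.2 503.1]
 [ -0.    0.2  -1.  -37.2]
 [ -1.    0.    0.  208.7]
 [  0.    0.    0.    1. ]]
turn None shift cm [ 10.9 -10.6  24.6]
tin (632, np.float64(25.85534234188002), array([ 454.4, -299.7,   21.8]))
640 [[ 425.4 -328.9   19.7]
 [ 454.7 -299.7   25.8]
 [ 483.3 -271.    29.7]]
```

```bash
python3 -m creep '[[[-7,0,0,0,-1.5,3.5,-1],[-14,0,0,0,-3,7,-1],[-21,0,0,0,-4.5,10.5,-1],[-28,0,0,0,-6,14,-1],[-35,0,0,0,-7.5,17.5,-1]]]'; python3 -m creep '[[[-7,0,0,0,0,0,-1],[-14,0,0,0,0,0,-1],[-21,0,0,0,0,0,-1],[-28,0,0,0,0,0,-1],[-35,0,0,0,0,0,-1]]]'; python3 -m creep '[[[-7,0,0,0,0,0,-1],[-7.6,0,0,0,0,0,-1],[-7.6,0,0,0,0,0,-1],[-7.6,0,0,0,0,0,-1],[-7.6,0,0,0,0,0,-1]]]';  python3 - <<'E'
from h import *
print(pose());to([454.5,-300,60],90)
E
```

```text
time_s: 12.58
ee_pos: [465.2, -217.4, 203.0]
tool_rot: [0.272, 0.654, -0.271, 0.652]
ft_force: [0.5, -0.2, 1.2]
opening: 85.5
time_s: 13.0
ee_pos: [465.5, -216.2, 202.8]
tool_rot: [0.063, 0.705, -0.062, 0.703]
ft_force: [-1.0, 0.0, -0.2]
opening: 85.4
time_s: 13.42
ee_pos: [466.3, -216.3, 203.9]
tool_rot: [0.019, 0.707, -0.018, 0.707]
ft_force: [-1.0, 0.1, 0.1]
opening: 85.4
[[  -0.     0.1    1.   466.3]
 [   0.     1.    -0.1 -216.3]
 [  -1.     0.    -0.   203.9]
 [   0.     0.     0.     1. ]]
turn [-3. -0. -0.] shift cm [14.4 -8.4 -0.7]
```

```bash
python3 -m creep '[[[-3,0,0,0,-3,-0.3,-1],[-3,0,0,2,-6,-0.7,-1],[-3,0,0,5,-8.4,-0.7,-1],[-3,0,0,8,-8.4,-0.7,-1],[-3,0,0,11,-8.4,-0.7,-1]]]'; python3 -m creep '[[[0,0,0,0,0,0,-1],[0,0,0,0,0,0,-1],[0,0,0,0,0,0,-1],[0,0,0,0,0,0,-1],[0,0,0,0,0,0,-1]]]';  python3 - <<'E'
from h import *
print(pose());w,E=wrist();P=cloud(w,E);q=P[(np.hypot(P[:,0]-454,P[:,1]+300)<45)&(P[:,2]>20)&(P[:,2]<32)];print(len(q),np.percentile(q,[1,50,99],axis=0))
to([454.5,-300,4],90)
E
```

```text
time_s: 13.83
ee_pos: [455.5, -301.9, 93.4]
tool_rot: [0.0, 0.707, -0.001, 0.708]
ft_force: [0.3, 1.1, -0.1]
opening: 85.3
time_s: 14.25
ee_pos: [456.8, -300.9, 96.6]
tool_rot: [-0.002, 0.706, -0.0, 0.708]
ft_force: [0.1, -0.0, 0.7]
opening: 85.5
[[   0.    -0.     1.   456.8]
 [  -0.     1.     0.  -300.9]
 [  -1.    -0.     0.    96.6]
 [   0.     0.     0.     1. ]]
6289 [[ 424.1 -329.3   23.1]
 [ 451.6 -300.8   27.3]
 [ 481.8 -272.3   28.8]]
turn [0.1 0.2 0.1] shift cm [ 9.2  0.1 -0.2]
```

```bash
python3 -m creep '[[[0,0,0,2.5,0,-0.3,-1],[0,0,0,5,0,-0.3,-1],[0,0,0,7.5,0,-0.3,-1],[0,0,0,9,0,-0.3,-1],[0,0,0,9.2,0,-0.3,-1]]]'; python3 -m creep '[[[0,0,0,0,0,0,-0.8],[0,0,0,0,0,0,-0.6],[0,0,0,0,0,0,-0.3],[0,0,0,0,0,0,-0.3],[0,0,0,0,0,0,-0.3]]]' 40; python3 -m creep '[[[0,0,0,0,0,0,-0.3],[0,0,0,-2,0,0,-0.3],[0,0,0,-4,0,0,-0.3],[0,0,0,-6,0,0,-0.3],[0,0,0,-8,0,0,-0.3]]]'; python3 -m creep '[[[0,0,0,-2,0,0,-0.3],[0,0,0,-2,0,0,-0.3],[0,0,0,-2,0,0,-0.3],[0,0,0,-2,0,0,-0.3],[0,0,0,-2,0,0,-0.3]]]'; python3 - <<'E'
from h import *
T=pose();print(T);w,E=wrist();P=cloud(w,E);d=P-T[:3,3];print(np.c_[np.hypot(d[:,0],d[:,1])<50].sum())
cv2.imwrite("pics/w6.png",w["frame"][:,:,::-1]);np.savez("pics/w6.npz",**w,E=E)
to([620,-81,110],90)
E
```

```text
time_s: 14.72
ee_pos: [450.8, -298.6, 0.3]
tool_rot: [0.0, 0.708, 0.002, 0.706]
ft_force: [-1.3, 1.1, -0.4]
opening: 85.2
time_s: 15.13
ee_pos: [453.8, -301.2, 4.4]
tool_rot: [-0.002, 0.706, -0.0, 0.708]
ft_force: [-0.7, 1.3, 6.8]
opening: 60.5
time_s: 15.55
ee_pos: [452.5, -300.2, 83.9]
tool_rot: [-0.001, 0.707, 0.0, 0.707]
ft_force: [0.1, 0.3, -1.6]
opening: 60.8
time_s: 15.97
ee_pos: [451.5, -299.4, 101.1]
tool_rot: [-0.0, 0.708, 0.001, 0.707]
ft_force: [0.3, -0.1, -1.5]
opening: 60.5
[[  -0.    -0.     1.   451.5]
 [   0.     1.     0.  -299.4]
 [  -1.     0.    -0.   101.1]
 [   0.     0.     0.     1. ]]
56583
turn [ 0.1 -0.1 -0.1] shift cm [-0.9 21.8 16.9]
```

View pics/w6.png

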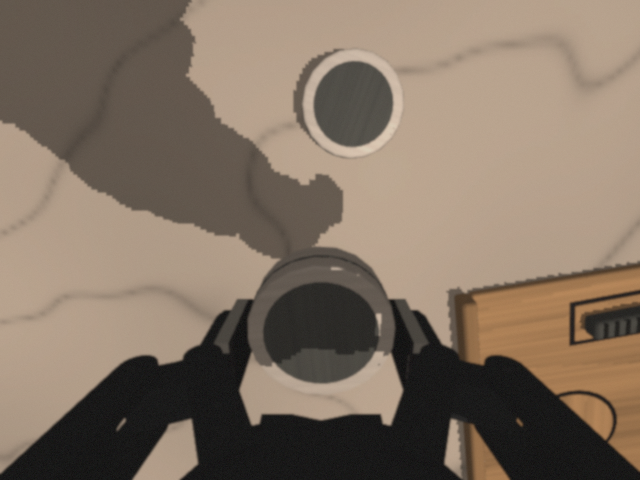

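The tin is held level, with its dark disc up at (321,332).

```bash
python3 -m creep '[[[0,0,0,-0.5,3.2,2.5,-0.3],[0,0,0,-1,6.4,5,-0.3],[0,0,0,-1,9.6,7.5,-0.3],[0,0,0,-1,12.8,10,-0.3],[0,0,0,-1,16,12.4,-0.3]]]';  python3 -m creep '[[[0,0,0,0,2,1.5,-0.3],[0,0,0,0,4,3,-0.3],[0,0,0,0,5.6,4.3,-0.3],[0,0,0,0,5.6,4.3,-0.3],[0,0,0,0,5.6,4.3,-0.3]]]'; python3 - <<'E'
from h import *
w=np.load("pics/w6.npz");E=w["E"];print("disc centre",pix2w(w,[321,332],123,E))
P=cloud(w,E);q=P[(P[:,2]>117)&(P[:,2]<129)&(np.hypot(P[:,0]-451,P[:,1]+299)<34)];print(len(q),np.percentile(q,[1,50,99],axis=0))
print(pose());to([620,-81,13],90)
E
```

```text
time_s: 16.43
ee_pos: [576.3, -138.0, 111.2]
tool_rot: [-0.0, 0.708, 0.001, 0.707]
ft_force: [0.8, -1.3, 0.1]
opening: 60.7
time_s: 16.85
ee_pos: [618.6, -82.6, 110.9]
tool_rot: [-0.001, 0.708, 0.001, 0.706]
ft_force: [-0.1, -0.8, -0.5]
opening: 60.6
disc centre [[ 451.  -299.9  123. ]]
16199 [[ 421.7 -330.4  118.3]
 [ 448.  -299.9  123.9]
 [ 479.5 -269.7  126.8]]
[[ -0.   -0.    1.  618.6]
 [  0.    1.    0.  -82.6]
 [ -1.    0.   -0.  110.9]
 [  0.    0.    0.    1. ]]
turn [ 0.2 -0.1 -0. ] shift cm [9.8 0.2 0.2]
```

```bash
python3 -m creep '[[[0,0,0,2.5,0.2,0.2,-0.3],[0,0,0,5,0.2,0.2,-0.3],[0,0,0,7.5,0.2,0.2,-0.3],[0,0,0,8.6,0.2,0.2,-0.3],[0,0,0,8.6,0.2,0.2,-0.3]]]'; python3 -m creep '[[[0,0,0,0.3,0,0,-0.3],[0,0,0,0.6,0,0,-0.3],[0,0,0,0.9,0,0,-0.3],[0,0,0,1.2,0,0,-0.3],[0,0,0,1.2,0,0,-0.3]]]'; python3 -m creep '[[[0,0,0,0,0,0,-0.6],[0,0,0,0,0,0,-0.9],[0,0,0,0,0,0,-0.9],[0,0,0,-0.5,0,0,-0.9],[0,0,0,-3,0,0,-0.9]]]'; python3 -m creep '[[[0,0,0,-4,0,0,-0.9],[0,0,0,-8,0,0,-0.9],[0,0,0,-12,0,0,-0.9],[0,0,0,-15,0,-3,-0.9],[0,0,0,-15,0,-6,-0.9]]]'; python3 -m creep '[[[0,0,0,0,-4,-3,-0.9],[0,0,0,0,-8,-6,-0.9],[0,0,0,0,-12,-8,-0.9],[0,0,0,0,-16,-8,-0.9],[0,0,0,0,-20,-8,-0.9]]]'; python3 -m creep '[[[0,0,0,0,-4,-2,-0.9],[0,0,0,0,-6,-3,-0.9],[0,0,0,0,-6,-3,-0.9],[0,0,0,0,-6,-3,-0.9],[0,0,0,0,-6,-3,-0.9]]]'; python3 - <<'E'
from h import *
c=capture("top");np.savez("pics/top3.npz",**c);f=c["frame"][:,:,::-1]
cv2.imwrite("pics/top3.png",cv2.resize(f[145:280,225:395],None,fx=4.5,fy=4.5,interpolation=cv2.INTER_CUBIC)[:600])
print("bowl",rim(cloud(c),(589,63),(52,64),53))
P=cloud(c);q=P[(np.hypot(P[:,0]-620,P[:,1]+81)<45)&(P[:,2]>24)];print(len(q),np.percentile(q,[1,50,99],axis=0))
E
```

```text
time_s: 17.27
ee_pos: [616.9, -81.9, 22.5]
tool_rot: [0.0, 0.71, 0.001, 0.704]
ft_force: [-0.0, 0.2, -0.4]
opening: 60.7
time_s: 17.68
ee_pos: [621.1, -81.8, 14.6]
tool_rot: [-0.001, 0.707, 0.001, 0.707]
ft_force: [-0.3, 0.1, -1.0]
opening: 60.4
time_s: 18.1
ee_pos: [617.4, -80.9, 40.9]
tool_rot: [-0.0, 0.71, 0.001, 0.704]
ft_force: [-1.0, -0.1, -1.0]
opening: 81.2
time_s: 18.52
ee_pos: [565.8, -83.1, 202.2]
tool_rot: [-0.002, 0.702, -0.0, 0.712]
ft_force: [0.9, -1.0, 0.5]
opening: 81.3
time_s: 18.93
ee_pos: [480.1, -268.6, 195.5]
tool_rot: [-0.001, 0.707, 0.001, 0.707]
ft_force: [0.6, 0.8, 0.3]
opening: 81.1
time_s: 19.35
ee_pos: [452.1, -327.3, 194.6]
tool_rot: [-0.001, 0.707, 0.001, 0.707]
ft_force: [0.4, 0.5, -0.2]
opening: 81.2
bowl (325, np.float64(57.19876393194746), array([589.1,  62.6,  52.6]))
634 [[ 591.9 -110.8   27.1]
 [ 620.8  -82.3   33.8]
 [ 650.2  -53.9   37.7]]
```

View pics/top3.png

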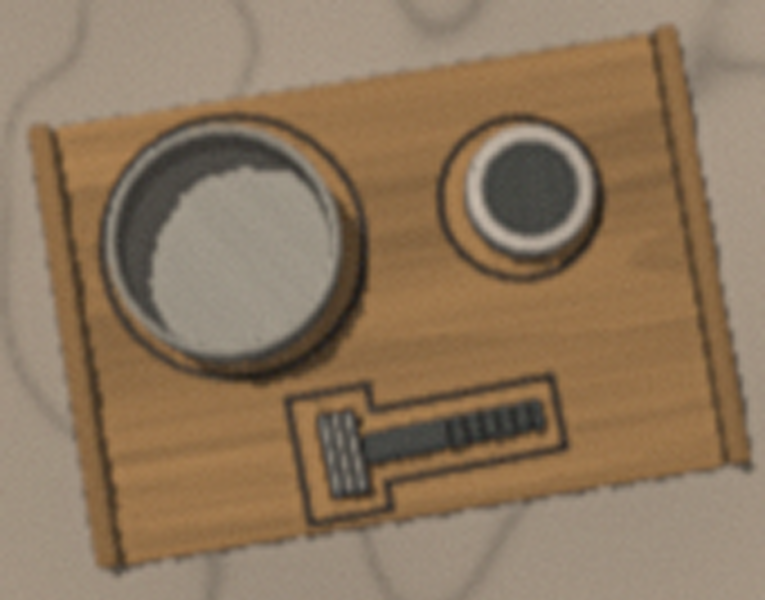

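```bash
python3 - <<'E'
from h import *
c=np.load("pics/top3.npz");t=lambda x,y:((x+.5)/4.5-.5+225,(y+.5)/4.5-.5+145)
for a,za,b in(((224,242.5),58,(234,247)),((531,190),34,(521,198)),((527,415),22,(541,416)),((343,453),22,(340,455))):
    A=pix2w(c,t(*a),za)[0];B=pix2w(c,t(*b),8)[0];print(A,B,A[:2]-B[:2])
E
```

```text
[587.5  62.1  58. ] [592.5  60.5   8. ] [-5.   1.6]
[620.1 -83.6  34. ] [620.4 -80.9   8. ] [-0.3 -2.8]
[512.  -84.6  22. ] [512.5 -92.7   8. ] [-0.5  8.1]
[491.5   4.3  22. ] [491.    5.8   8. ] [ 0.4 -1.5]
```

The razor and tin are well inside their outlines. The bowl is about 5 mm short in x, inside tolerance, but I have time to re-centre it with the same cage grip.

```bash
python3 -m creep '[[[0,0,0,0,3.8,1.4,-0.17],[0,0,0,0,7.6,2.8,-0.17],[0,0,0,0,11.4,4.2,-0.17],[0,0,0,0,15.2,5.6,-0.17],[0,0,0,0,19,7,-0.17]]]'; python3 -m creep '[[[0,0,0,0,3.8,1.4,-0.17],[0,0,0,0,7.6,2.8,-0.17],[0,0,0,0,11.4,4.2,-0.17],[0,0,0,0,15.2,5.6,-0.17],[0,0,0,0,19,7,-0.17]]]'; python3 -m creep '[[[0,0,0,2,0.9,0.1,-0.17],[0,0,0,4,0.9,0.1,-0.17],[0,0,0,6,0.9,0.1,-0.17],[0,0,0,8,0.9,0.1,-0.17],[0,0,0,8,0.9,0.1,-0.17]]]'; python3 - <<'E'
from h import *
for _ in range(4): capture("top")
print(pose(),bot.read_state()["opening"]);to([590,62,20],90)
E
```

```text
time_s: 19.82
ee_pos: [522.1, -134.2, 194.6]
tool_rot: [-0.001, 0.707, 0.001, 0.707]
ft_force: [0.4, -0.0, -0.3]
opening: 49.8
time_s: 20.23
ee_pos: [591.1, 56.4, 194.7]
tool_rot: [-0.002, 0.707, 0.002, 0.707]
ft_force: [0.2, 0.2, -0.3]
opening: 50.0
time_s: 20.65
ee_pos: [588.6, 63.6, 110.3]
tool_rot: [-0.002, 0.71, 0.002, 0.704]
ft_force: [-1.2, -0.1, -1.0]
opening: 49.9
[[  0.   -0.    1.  593. ]
 [  0.    1.    0.   62.2]
 [ -1.    0.    0.  115.9]
 [  0.    0.    0.    1. ]] 50.10853633229934
turn [ 0.2  0.1 -0. ] shift cm [ 9.6 -0.  -0.3]
```

```bash
python3 -m creep '[[[0,0,0,3,0,-0.3,-0.17],[0,0,0,6,0,-0.3,-0.17],[0,0,0,8.5,0,-0.3,-0.17],[0,0,0,9.6,0,-0.3,-0.17],[0,0,0,9.6,0,-0.3,-0.17]]]'; python3 -m creep '[[[0,0,0,0,0,0,-0.3],[0,0,0,0,0,0,-0.45],[0,0,0,0,0,0,-0.55],[0,0,0,0,0,0,-0.6],[0,0,0,0,0,0,-0.63]]]' 20; python3 -m creep '[[[0,0,0,0,0,0.15,-0.63],[0,0,0,0,0,0.3,-0.63],[0,0,0,0,0,0.45,-0.63],[0,0,0,0,0,0.45,-0.63],[0,0,0,0,0,0.45,-0.63]]]'; python3 -m creep '[[[0,0,0,0,0,0,-0.4],[0,0,0,0,0,0,-0.17],[0,0,0,0,0,0,-0.17],[0,0,0,-0.5,0,0,-0.17],[0,0,0,-1.5,0,0,-0.17]]]'; python3 -m creep '[[[0,0,0,-1.5,0,0,-0.17],[0,0,0,-3,0,0,-0.17],[0,0,0,-6,0,0,-0.17],[0,0,0,-10,0,0,-0.17],[0,0,0,-14,0,0,-0.17]]]'; python3 -m creep '[[[0,0,0,-3,-4,-2,-0.17],[0,0,0,-3,-8,-4,-0.17],[0,0,0,-3,-12,-6,-0.17],[0,0,0,-3,-16,-8,-0.17],[0,0,0,-3,-20,-10,-0.17]]]'; python3 -m creep '[[[0,0,0,0,-4,-1,-0.17],[0,0,0,0,-8,-2,-0.17],[0,0,0,0,-12,-2,-0.17],[0,0,0,0,-14,-2,-0.17],[0,0,0,0,-14,-2,-0.17]]]'; python3 - <<'E'
from h import *
c=capture("top");np.savez("pics/top4.npz",**c);f=c["frame"][:,:,::-1]
cv2.imwrite("pics/top4.png",cv2.resize(f[145:280,225:395],None,fx=4.5,fy=4.5,interpolation=cv2.INTER_CUBIC)[:600])
print("bowl",rim(cloud(c),(589,63),(52,64),53))
o=np.load("pics/top3.npz");d=abs(cloud(c)[:,2].size-cloud(o)[:,2].size)
i=np.load("pics/top0.npz")["frame"].astype(int)
for n,(u,v) in dict(mug=(127,160),after=(463,162),brush=(318,106)).items():
    print(n,abs(f[v-25:v+25,u-25:u+25,::-1].astype(int)-i[v-25:v+25,u-25:u+25]).mean())
E
```

```text
time_s: 21.27
ee_pos: [587.7, 61.6, 16.8]
tool_rot: [-0.001, 0.708, 0.001, 0.706]
ft_force: [-1.0, 0.2, 0.6]
opening: 50.0
time_s: 21.68
ee_pos: [590.5, 62.1, 19.7]
tool_rot: [-0.0, 0.706, 0.001, 0.708]
ft_force: [0.0, 1.6, 1.5]
opening: 69.4
time_s: 22.1
ee_pos: [593.4, 61.7, 18.1]
tool_rot: [-0.001, 0.707, 0.001, 0.707]
ft_force: [-2.8, 2.6, 2.1]
opening: 69.5
time_s: 22.52
ee_pos: [592.8, 61.3, 32.7]
tool_rot: [-0.001, 0.708, 0.0, 0.706]
ft_force: [-0.4, 0.4, -0.9]
opening: 50.0
time_s: 22.93
ee_pos: [592.8, 61.4, 175.1]
tool_rot: [-0.001, 0.708, 0.001, 0.707]
ft_force: [1.2, 0.8, -0.5]
opening: 49.8
time_s: 23.35
ee_pos: [503.7, -119.9, 205.0]
tool_rot: [-0.001, 0.706, 0.001, 0.708]
ft_force: [0.6, -0.7, -0.3]
opening: 49.8
time_s: 23.77
ee_pos: [484.4, -263.3, 204.3]
tool_rot: [0.0, 0.706, -0.002, 0.708]
ft_force: [0.1, 0.2, -0.7]
opening: 50.0
bowl (328, np.float64(57.25262706950928), array([589.6,  60.7,  52.7]))
mug 9.165866666666666
after 9.2584
brush 11.3276
```

View pics/top4.png

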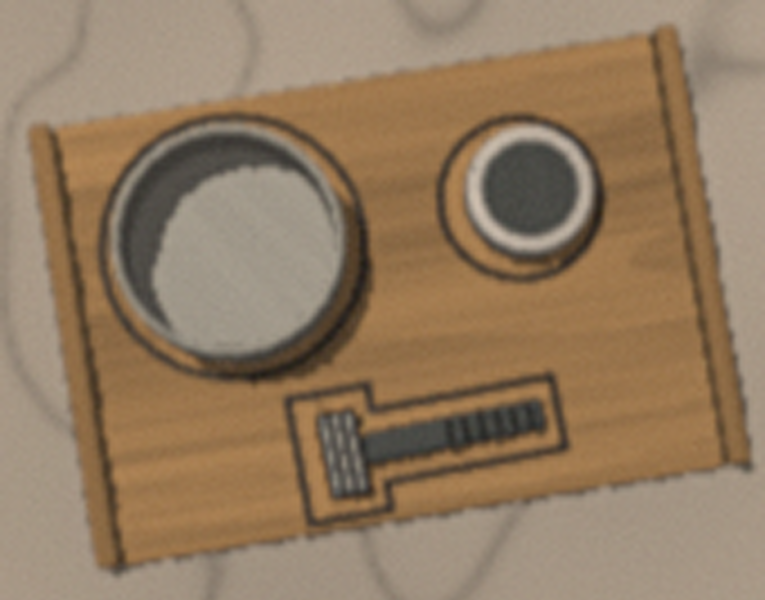

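The bowl is now about 3 mm off centre, and everything sits inside its outline. Handing in.

```bash
python3 -c "
from cell import bot
print(bot.hand_in())"
```

```text
the job is handed in; nothing more can be done
None
```

I handed the job in at about 24 s of the allowed 72 s, with all three pieces inside their outlines in the last top view. `hand_in()` reported no verdict.

| Piece | What I did | Last check |
|---|---|---|
| Bowl | Slid it along the floor with the fingers spread inside it, then nudged it once more to centre it | About 3 mm from the circle's centre (limit 10) |
| Tin | Picked the farthest of the three look-alikes and set it down lid up | About 3 mm from the small circle's centre (limit 9) |
| Razor | Laid it flat in the T, grips up, head at the wide end | About 1 mm off by wrist depth (limit 12) |

**Checks that disagreed:**
- **Bowl:** after the first slide, a rough reading of the wrist picture put it about 15 mm off. The depth fits from both cameras said 4–6 mm, and I trusted those. The nudge moved it less in x than I intended.
- **Razor:** the top picture suggests it sits about 3 mm towards its tail end, more than the wrist depth shows. One of my tail-point comparisons gave 8 mm, but I had picked its pixels loosely and set it aside.
- **Mug, bottle and brush:** my before-and-after image comparison was inconclusive because the two pictures differed throughout, probably from lighting and noise. The arm's path stayed clear of all three and no contact force showed in the readings.

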